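# Gang-clamp table legs upright in the latch-jaw clamp

## Robot

A 6-joint arm with a two-finger parallel gripper is mounted at the origin on the work surface. World frame = base frame: x ahead of the robot, y to its left, z up, the work surface at z = 0. Lengths are in m, angles in rad, forces in N, time in s.
With the tool pointing down it reaches from about 0.275 to 0.825 m from the base axis. Payload 4.9 kg.
Tool frame: the origin (TCP) lies midway between the tips of the shut fingers; the grasp point (between the pads) lies 19 mm behind it; z points along the fingers, y is the line along which they close (so a half turn about z gives the same grasp; the last joint's range is limited). The gripper opens to 85 mm and grips with 20 to 120 N. Pads are 22 mm wide; open, the fingers measure 114 mm over their backs; the gripper's body (76 mm by 85 mm) begins 54 mm behind the grasp point. The pads swing forward as they close: fully open they stand 13 mm farther back than shut.
Start: joints at [1.017, 0.326, -0.193, 1.052, 0, 1.437], TCP at [0.224, 0.502, 0.231] pointing down, gripper open.
Joint ranges: [-2.65, 2.65], [-0.97, 1.79], [-1.3, 1.35], [-1.93, 2.1], [-1.47, 1.37], [-3.14, 3.14]. Speed limits (rad/s): [2.57, 2.57, 3.14, 3.14, 3.14, 3.14].

## Interface

Orientations are given as a rotation vector (axis times angle).
In Python, from plant import arm, capture, camera_info gives the robot as it stands. The module is installed in compiled form; this text tells all that it offers. Calls block until the motion is done:
- arm.move_ptp(position, orientation): joint-space move of the TCP to a pose.
- arm.movel(position, speed=0.15, rot=None, f_stop=None): straight line of the TCP; rot=None keeps the orientation; speed is the mean speed in m/s. With f_stop (N) it stops when the force on the tool has changed by that much, and returns True; else False.
- arm.goto_joints(angles): joint-space move.
- arm.grip(opening): finger opening in m; the grip force is fixed at half the most; returns when the fingers have stopped.
- arm.dwell(seconds).
- arm.inverse_kinematics(position, orientation): joint angles nearest the present ones, or None.
- capture(name): name is "scene" or "top"; returns the picture (420x560x3 uint8, red, green, blue); there is no depth.
- camera_info(name): a dict with "vfov" (degrees; the focal length in pixels is half the picture's height over the tangent of half this angle, whatever the lens; pixels are square), "cx", "cy" (the principal point, pixels), "R" (3x3) and "t" (3): a world point X has camera coordinates R X + t. Camera axes: x right, y down, z forward; pixel columns grow to the right and rows downward; lengths in m; the calibration is good to about 2 mm. A picture is of the moment at which its call begins. camera_info takes no time and is no camera call.
A pose or a line that the arm cannot do raises arm.Unreachable and nothing moves.
- arm.finish_job(): hands the job in; it is judged then, once.
Readings, each from a call of its own:
- arm.get_clock(): time.
- arm.get_joint_pos(): joint angles.
- arm.get_joint_vel(): joint speeds.
- arm.get_tau(): joint torques, N m.
- arm.get_position(): TCP position.
- arm.get_orientation(): TCP orientation.
- arm.get_contact_force(): force on the tool from outside, world axes, zero at the start.
- arm.get_moment(): the same for the moment, N m.
- arm.get_gripper_width(): finger opening in m.
- arm.get_grasp_force(): force on a finger pad.
Only numpy, scipy, OpenCV 4.12 (cv2) and the standard library are available. Lean on these libraries where they do the work, as an engineer would, in place of code of your own. Each camera call takes 0.05 s, during which the arm holds its last target. There are 200 camera calls.

## Task

Take the packing block out of the leg clamp and put it in the black offcut tray. Squeeze the latch to draw the clamp's jaw back, stand all the table legs from the bench upright in the clamp's channel, tenons up, in one row, and then squeeze the latch again and slide the jaw up to the notch where it closes the row together against the end block, with the latch sprung back into the notch. Do not knock about the glue bottle, the mallet or the try square.

Things in the scene. Friction and masses are not known exactly. Their poses are not given: they have to be found in the camera images.
- clamp: leg clamp fixed to the bench: plywood board 125 (x) x 330 (y) x 18 mm with a channel along y for the legs; origin on the bench under the middle of the channel, x away from the robot, y towards the end block. Channel floor z = 18 mm, centre line x = 0, far side: fence, face at x = 21 mm, 25 mm high; near side: steel rack x = -70 to -54 mm, 34 mm above the bench, with six notches
- end_face (a point): foot of the end block's face, on the channel's centre line and floor (clamp frame x 0, y 130, z 18 mm). The end block is wooden, x = -47 to +21 mm, 30 mm thick, 40 mm high above the floor
- jaw (a joint): slide of the jaw, m: the space from jaw to end block is 34 mm + this; it grows as the jaw is drawn back (clamp -y). Notches at 0, 0.03 .. 0.15 (1.5 mm play each way): spaces of 34, 64, 94, 124, 154, 184 mm, each one leg more with 4 mm to spare. Friction 2 N. Locked in a notch until the tab is pressed; at first it may stand between two notches, where it slides until the pawl drops in
- tab (a joint): travel of the latch tab, m: 0 = sprung out, pawl in a notch; 0.007 = pressed home; over 0.005 the pawl is free, and between two notches the tab stands at about 0.005 by itself. The spring takes 5 N at first, 11 N at the end: pinching the grip with 20 N or more presses it home
- jaw_face (a point): foot of the jaw's face, on the channel's centre line and floor; axes as the clamp's. The wooden jaw is 16 mm thick behind this face and 40 mm high above the floor; behind it on the near side, at clamp x = -50 to -28 mm, a steel carriage of the same height reaches 96 mm back
- grip (a point): middle of the pinch grip on the jaw's carriage, 65 mm behind the jaw face, 88 mm above the bench: a fixed dark half on the far side and the bright latch tab on the near side, 28 mm wide in x (21 with the tab pressed), 36 to 44 mm long in y, from 58 to 102 mm above the bench. Pinch it from above across x and slide it along y
- leg_a: one of three or four like dark wooden table legs, 30 x 30 x 140 mm, with a round tenon 18 mm across and 20 mm long on one end (160 mm over all), 0.12 kg; origin at the centre of the plain end, z along the leg towards the tenon, x and y square to its faces; at the start it lies on the bench on one face
- leg_b: one of three or four like dark wooden table legs, 30 x 30 x 140 mm, with a round tenon 18 mm across and 20 mm long on one end (160 mm over all), 0.12 kg; origin at the centre of the plain end, z along the leg towards the tenon, x and y square to its faces; at the start it lies on the bench on one face
- leg_c: one of three or four like dark wooden table legs, 30 x 30 x 140 mm, with a round tenon 18 mm across and 20 mm long on one end (160 mm over all), 0.12 kg; origin at the centre of the plain end, z along the leg towards the tenon, x and y square to its faces; at the start it lies on the bench on one face
- leg_d: one of three or four like dark wooden table legs, 30 x 30 x 140 mm, with a round tenon 18 mm across and 20 mm long on one end (160 mm over all), 0.12 kg; origin at the centre of the plain end, z along the leg towards the tenon, x and y square to its faces; at the start it lies on the bench on one face
- block: plywood packing block 30 (x) x 26 (y) x 70 (z) mm, 0.06 kg; origin at the centre of its underside; at the start it stands on end in the clamp's channel right in front of the end block, and stands 30 mm higher than the end block and the jaw
- tray: black plastic offcut tray fixed on the bench at the robot's left, open at the top, 200 (x) x 150 (y) x 60 mm high, walls and floor 4 to 5 mm; origin at the centre of its underside
- glue: white glue bottle, 56 mm across, 160 mm high, standing; leave it alone; origin at the centre of its underside
- mallet: joiner's mallet lying on the bench, head 75 x 130 x 60 mm, handle 200 mm long along its x from the head; leave it alone; origin under the middle of the head
- square: try square lying flat, 110 mm dark wooden stock along its y and 150 mm steel blade along its x; leave it alone; origin under the middle of the stock
Mind the look-alikes: they are no part of the job. What is shaped like the leg_a but blue or pink is not meant.

How it is judged:
On the way, in this order (a step that is already met when the one before it is completed fails the run):
1. the jaw has been drawn back to make room for the legs (value of joint jaw above 0.055 m), for 0.2 s.
2. every leg stands upright in the clamp's channel, between jaw and end block, tenon up (angle between each of leg_a, leg_b, leg_c, leg_d's own z axis and vertical below 0.06 rad and x of leg_a in the frame of clamp between -0.036 and 0.01 m and z of leg_a in the frame of clamp between 0.01 and 0.026 m and y of each of leg_a, leg_b, leg_c, leg_d in the frame of clamp below 0.122 m and y of each of leg_a, leg_b, leg_c, leg_d in the frame of jaw_face above 0.008 m and x of leg_b in the frame of clamp between -0.036 and 0.01 m and z of leg_b in the frame of clamp between 0.01 and 0.026 m and x of leg_c in the frame of clamp between -0.036 and 0.01 m and z of leg_c in the frame of clamp between 0.01 and 0.026 m and x of leg_d in the frame of clamp between -0.036 and 0.01 m and z of leg_d in the frame of clamp between 0.01 and 0.026 m), for 0.2 s.
At the end, for the whole second after the job is handed in: Every leg upright (0.06 rad), tenon up, on the channel floor (-36 to +10 mm off its centre line); one within 7 mm of the end block, one within 7 mm of the jaw, no gap over 7.5 mm between legs; latch tab sprung out (under 2 mm); block in the tray; all at rest (all of step 2 and y of any of leg_a, leg_b, leg_c, leg_d in the frame of clamp above 0.108 m and y of any of leg_a, leg_b, leg_c, leg_d in the frame of jaw_face below 0.022 m and (horizontal distance between leg_a and leg_b below 0.0375 m or horizontal distance between leg_a and leg_c below 0.0375 m or horizontal distance between leg_a and leg_d below 0.0375 m) and (horizontal distance between leg_b and leg_a below 0.0375 m or horizontal distance between leg_b and leg_c below 0.0375 m or horizontal distance between leg_b and leg_d below 0.0375 m) and (horizontal distance between leg_c and leg_a below 0.0375 m or horizontal distance between leg_c and leg_b below 0.0375 m or horizontal distance between leg_c and leg_d below 0.0375 m) and (horizontal distance between leg_d and leg_a below 0.0375 m or horizontal distance between leg_d and leg_b below 0.0375 m or horizontal distance between leg_d and leg_c below 0.0375 m) and (horizontal distance between any of leg_a, leg_b and leg_c below 0.0375 m or horizontal distance between any of leg_a, leg_b and leg_d below 0.0375 m) and (horizontal distance between any of leg_a, leg_c and leg_b below 0.0375 m or horizontal distance between any of leg_a, leg_c and leg_d below 0.0375 m) and (horizontal distance between any of leg_a, leg_d and leg_b below 0.0375 m or horizontal distance between any of leg_a, leg_d and leg_c below 0.0375 m) and value of joint jaw below 0.096 m and value of joint tab below 0.002 m and linear speed of each of leg_a, leg_b, leg_c, leg_d, block below 0.01 m/s and x of block in the frame of tray between -0.097 and 0.097 m and y of block in the frame of tray between -0.072 and 0.072 m and height (world z) of block below 0.05 m); the robot touches nothing.
It fails at once if the glue bottle is knocked over or shifted by more than 4 cm (distance of glue from where it was at the start of the episode above 0.04 m or angle between glue's own z axis and vertical above 0.5 rad).
It fails at once if the mallet is shifted by more than 4 cm (distance of mallet from where it was at the start of the episode above 0.04 m).
It fails at once if the try square is shifted by more than 4 cm (distance of square from where it was at the start of the episode above 0.04 m).
Of leg_a, leg_b, leg_c, leg_d only 3 to 4 are there at a start; the rules pass over those that are not, and their reading is None.
At some moment in a run one of block, leg_a may be knocked a few centimetres aside while the robot is not near it.
Once in a run the grip may slacken for a moment while it holds something.
It also fails if it takes over 210 s, if anything falls off the work surface, if the arm or the gripper's body presses on something with over 40 N, if the wrist force passes 120 N, or if a joint passes its speed limit or range.

## Working session

There is one attempt and no reset: what is moved stays moved. The work goes in short steps, each a Python script; the robot and the scene stay as the last script left them, time stands still between calls to the robot, and variables do not carry over. Pictures are saved under pics/ and viewed, at most 14 in all, crops included, and the job is handed in when it is done.

```bash
mkdir -p pics
python3 - <<'E'
from plant import arm,capture,camera_info
import cv2,numpy as np
for n in("scene","top"):
    im=capture(n); cv2.imwrite(f"pics/{n}0.png",cv2.resize(im[:,:,::-1],(800,600),interpolation=cv2.INTER_CUBIC))
    c=camera_info(n); print(n,c)
print(arm.get_clock(),arm.get_orientation())
E
```

```text
scene {'vfov': 56.12564549530756, 'cx': 286.1030390052681, 'cy': 208.69534655384444, 'R': array([[ 0.66986437,  0.74224865, -0.01867253],
       [ 0.48406904, -0.45565534, -0.74703104],
       [-0.56299102,  0.49137069, -0.66452687]]), 't': array([-0.32773661, -0.15222686,  1.29159058])}
top {'vfov': 44.90816061871109, 'cx': 278.655919640781, 'cy': 200.16041063966782, 'R': array([[-0.00352634, -0.9999769 ,  0.00581082],
       [-0.99083116,  0.00270915, -0.13507875],
       [ 0.13505989, -0.00623387, -0.99081783]]), 't': array([-0.01947537,  0.50504576,  1.44342259])}
0.1 [-6.54555385e-01 -3.07212999e+00  2.29116693e-03]
```

View pics/top0.png

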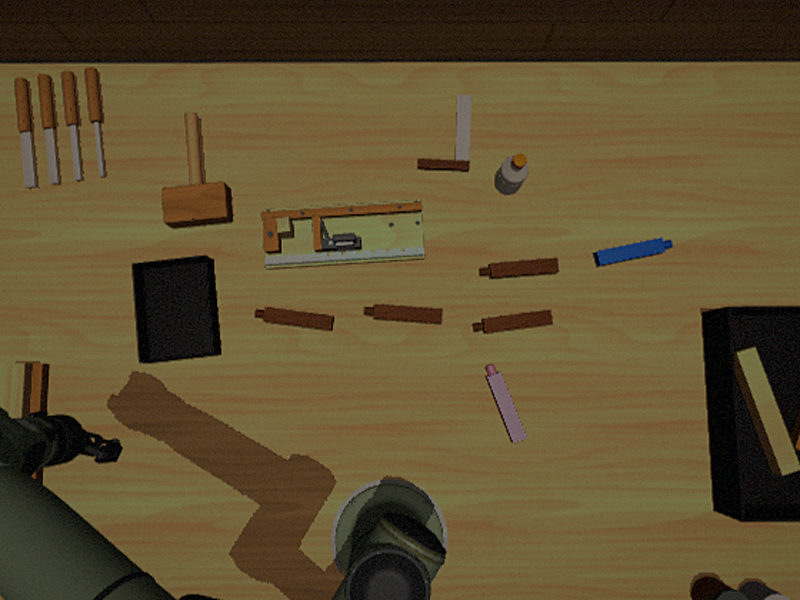

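View pics/scene0.png

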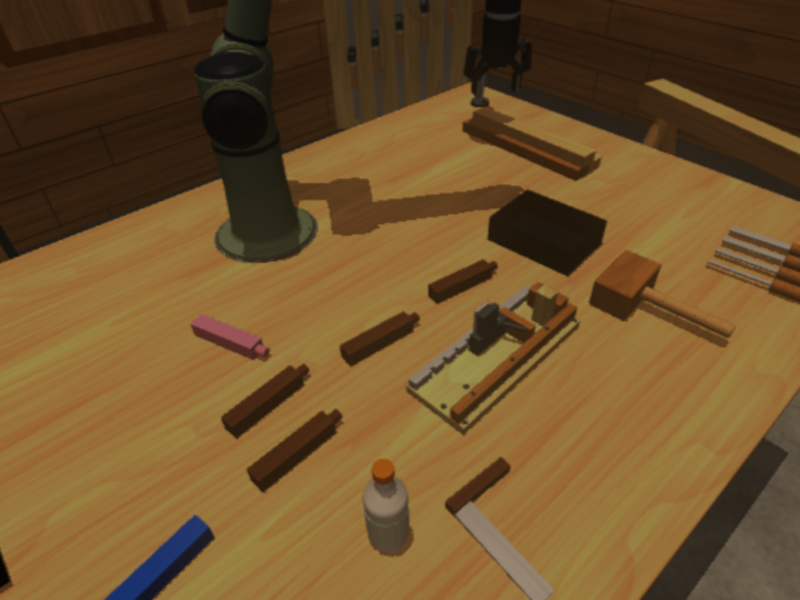

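```bash
cat > h.py <<'E'
from plant import arm,capture,camera_info
import cv2,numpy as np
from scipy.spatial.transform import Rotation as Ro
def back(uv,z,n="top"):
    c=camera_info(n); f=210/np.tan(np.radians(c["vfov"]/2)); R,t=np.array(c["R"]),np.array(c["t"])
    d=R.T@np.array([(uv[0]-c["cx"])/f,(uv[1]-c["cy"])/f,1]); o=-R.T@t
    return o+d*(z-o[2])/d[2]
def proj(X,n="top"):
    c=camera_info(n); f=210/np.tan(np.radians(c["vfov"]/2)); p=np.array(c["R"])@X+c["t"]
    return np.array([c["cx"]+f*p[0]/p[2],c["cy"]+f*p[1]/p[2]])
def crop(n,u0,v0,u1,v1,k,name,im=None):
    im=capture(n) if im is None else im
    a=cv2.resize(im[v0:v1,u0:u1,::-1],None,fx=k,fy=k,interpolation=cv2.INTER_CUBIC)
    cv2.imwrite(f"pics/{name}.png",cv2.convertScaleAbs(a,alpha=1.5))
E
python3 - <<'E'
from h import *
im=np.mean([capture("top") for _ in range(4)],0).astype(np.uint8)
crop("top",175,130,315,200,5.7,"clamp1",im)
hsv=cv2.cvtColor(im,cv2.COLOR_RGB2HSV); print(hsv[224,362],im[224,362],im[222,210],hsv[222,210],hsv[186,365],hsv[235,300])
m=((im[:,:,0]<115)&(im[:,:,0].astype(int)-im[:,:,2]>20)).astype(np.uint8); m[:165]=0;m[240:]=0
n,l,s,c=cv2.connectedComponentsWithStats(m)
for i in range(1,n):
    if 300<s[i,4]<2000:
        p=np.argwhere(l==i)[:,::-1].astype(np.float32); print(s[i],cv2.minAreaRect(p))
crop("top",170,170,400,240,3.4,"legs1",im)
E
```

```text
[ 10 181  72] [72 38 21] [69 35 16] [ 11 196  69] [ 11 181  72] [ 24 118 121]
[543 165  17  47 315] ((551.0, 188.0), (46.0, 16.0), 90.0)
[185 177 113  12 357] ((241.09393310546875, 183.31472778320312), (4.631058216094971, 112.42784881591797), 85.91438293457031)
[335 179  57  17 642] ((362.75836181640625, 187.51959228515625), (13.065232276916504, 56.22090148925781), 85.36454010009766)
[254 212  56  16 654] ((281.5772399902344, 218.9447021484375), (55.58311080932617, 12.795060157775879), 4.184916019439697)
[178 214  56  18 644] ((205.453857421875, 222.3692626953125), (55.81563186645508, 12.527507781982422), 7.125016689300537)
[330 216  57  18 642] ((358.1397399902344, 225.0480499267578), (12.291224479675293, 56.56606674194336), 82.40535736083984)
```

View pics/clamp1.png

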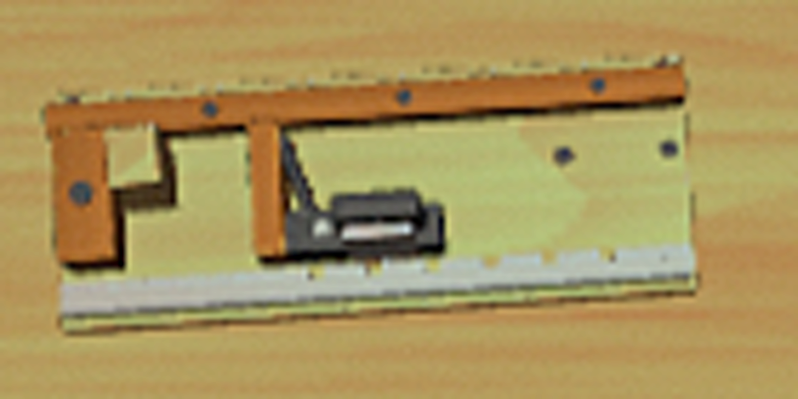

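View pics/legs1.png

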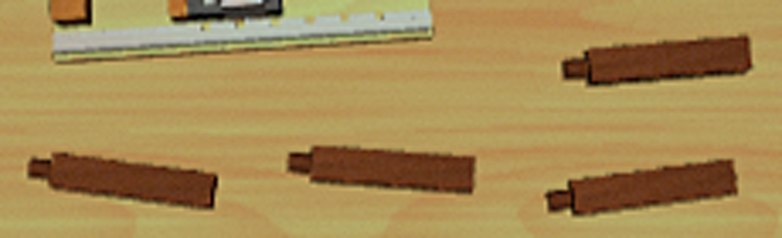

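```bash
cat > fit.py <<'E'
from h import *
from scipy.optimize import least_squares,minimize
def clampfit():
    C=lambda p:np.array([175+p[0]/5.7,130+p[1]/5.7])   # crop->raw (half-pixel neglected)
    P=[((62,330),("b",165,18)),((695,291),("b",-165,18)),
     ((62,283),(-54,165,34)),((690,247),(-54,-165,34)),
     ((62,314),(-70,165,34)),((693,275),(-70,-165,34)),
     ((60,263),(-47,160,58)),((115,260),(-47,130,58)),((685,100),(21,-165,43)),
     ((107,130),(None,130,88)),((157,124),(None,104,88)),((160,183),(None,104,88)),
     ((250,128),(21,"j",58)),((258,257),(-47,"j",58)),((280,125),(21,"k",58)),((286,255),(-47,"k",58))]
    def res(p,full=False):
        x,y,a,xb,q,bx=p; r=[]; k=0
        for uv,(X,Y,Z) in P:
            if X=="b":X=xb
            if X is None: X=bx+(15 if k<2 else -15); k+=1
            if Y=="j":Y=96-q
            if Y=="k":Y=80-q
            v=Ro.from_euler("z",a).apply([X/1e3,Y/1e3,Z/1e3])+[x,y,0]
            r.append(proj(v)-C(uv)+[.09,.09] if 0 else proj(v)-C(uv))
        return np.array(r) if full else np.ravel(r)
    s=least_squares(res,[.68,.1,.06,-75,30,5],loss="soft_l1",x_scale=[.01,.01,.01,1,1,1])
    return s.x,res(s.x,True)
def legfit(pts,shape,x0,z0=0.):
    m=pts; S=4
    def poly(p):
        R=Ro.from_euler("z",p[2]); c=np.array([p[0],p[1],0])
        def hull(L): return cv2.convexHull(np.array([(proj(R.apply(v)+c)+.5)*S for v in L],np.float32)).round().astype(np.int32)
        b=[(s*.015,y,z) for s in(-1,1) for y in(0,.14) for z in(0,.03)]
        t=[(s*.009,y,z) for s in(-1,1) for y in(.14,.16) for z in(.006,.024)]
        i=np.zeros((420*S//2,560*S),np.uint8)
        off=np.array([0,-100*S])
        for h in(hull(b),hull(t)): cv2.fillConvexPoly(i,h+off,1)
        return i
    M=cv2.resize(m,None,fx=S,fy=S,interpolation=cv2.INTER_LINEAR)[100*S:310*S]
    def cost(p):
        i=poly(p); return (i!=M).sum()/i.sum()
    return minimize(cost,x0,method="Nelder-Mead",options=dict(initial_simplex=[x0]+[list(np.array(x0)+d) for d in([.008,0,0],[0,.008,0],[0,0,.08])],xatol=1e-4,fatol=1e-4))
def legs():
    im=np.mean([capture("top") for _ in range(2)],0).astype(np.uint8)
    m=((im[:,:,0]<100)&(im[:,:,0].astype(int)-im[:,:,2]>20)).astype(np.uint8); m[:165]=0;m[300:]=0
    n,l,s,c=cv2.connectedComponentsWithStats(m); out=[]
    for i in range(1,n):
        if 450<s[i,4]<900 and 150<s[i,0]<420:
            mm=(l==i).astype(np.uint8); p=np.argwhere(mm)[:,::-1].astype(np.float32)
            w=np.array([back(q,.02)[:2] for q in cv2.boxPoints(cv2.minAreaRect(p))])
            e=[(w[0]-w[1]),(w[1]-w[2])]; e=max(e,key=np.linalg.norm); e=e*np.sign(e[1])
            d=e/np.linalg.norm(e); c=w.mean(0)-d*.08
            r=legfit(mm,0,[*c,np.arctan2(-d[0],d[1])]); out.append((r.x.round(4).tolist(),round(r.fun,3)))
    return out
if __name__=="__main__":
    np.set_printoptions(precision=4,suppress=True)
    p,r=clampfit(); print(p); print(r.round(1).tolist())
    for o in legs(): print(o)
    for n,uv in(("glue",(509,188)),("sqL",(418,168)),("trayNE",(212,256)),("traySW",(142,362)),("mal",(232,222))): print(n,back(np.array(uv)*.7,.06 if n[0]=="t" else 0))
E
python3 fit.py
```

```text
[  0.6278   0.0912   0.0599 -73.5983  36.0999  -0.2691]
[[0.2, -0.0], [0.9, -0.1], [-1.0, 0.8], [1.5, 0.1], [-0.8, 0.7], [1.4, 0.6], [-0.5, 0.3], [0.3, 0.2], [0.8, 0.3], [-0.8, -0.3], [-0.4, 0.2], [-0.5, 0.2], [-0.1, -1.2], [-0.4, -0.8], [0.1, -1.0], [0.2, -0.8]]Traceback (most recent call last):
  File "fit.py", line 53, in <module>
    for o in legs(): print(o)
             ~~~~^^
  File "fit.py", line 48, in legs
    r=legfit(mm,0,[*c,np.arctan2(-d[0],d[1])]); out.append((r.x.round(4).tolist(),round(r.fun,3)))
  File "fit.py", line 37, in legfit
    return minimize(cost,x0,method="Nelder-Mead",options=dict(initial_simplex=[x0]+[list(np.array(x0)+d) for d in([.008,0,0],[0,.008,0],[0,0,.08])],xatol=1e-4,fatol=1e-4))
    res = _minimize_neldermead(fun, x0, args, callback, bounds=bounds,
                               **options)
    fxcc = func(xcc)
    fx = function(np.copy(x), *(wrapper_args + args))
  File "fit.py", line 36, in cost
    i=poly(p); return (i!=M).sum()/i.sum()
  File "fit.py", line 32, in poly
    for h in(hull(b),hull(t)): cv2.fillConvexPoly(i,h+off,1)
                     ~~~~^^^
  File "fit.py", line 27, in hull
    def hull(L): return cv2.convexHull(np.array([(proj(R.apply(v)+c)+.5)*S for v in L],np.float32)).round().astype(np.int32)
                                                  ~~~~^^^^^^^^^^^^^^
  File "h.py", line 9, in proj
    c=camera_info(n); f=210/np.tan(np.radians(c["vfov"]/2)); p=np.array(c["R"])@X+c["t"]
ValueError: time passes only in moves, steps and waits
```

```bash
python3 - <<'E'
s=open('h.py').read().replace("def back","CI={n:camera_info(n) for n in('top','scene')}\ndef back").replace("c=camera_info(n)","c=CI[n]")
open('h.py','w').write(s)
s=open('fit.py').read().replace("((62,283),(-54,165,34)),((690,247),(-54,-165,34)),","").replace("((62,314),(-70,165,34)),((693,275),(-70,-165,34)),","")
open('fit.py','w').write(s)
E
cat >> fit.py <<'E'
    im=capture("scene")[180:320,270:415,::-1]; k=5; im=cv2.convertScaleAbs(cv2.resize(im,None,fx=k,fy=k,interpolation=cv2.INTER_CUBIC),alpha=1.4)
    x,y,a,xb,q,bx=p
    for X,Y,Z in [(xb,165,18),(xb,-165,18),(xb+125,-165,18),(xb+125,165,18),(-47,130,58),(21,130,58),(-47,160,58),(21,-165,43),(21,96-q,58),(-47,96-q,58),(15,104,88),(-15,104,88),(15,130,88),(-15,130,88),(-70,-165,34),(-70,165,34)]:
        u=proj(Ro.from_euler("z",a).apply(np.array([X,Y,Z])/1e3)+[x,y,0],"scene"); u=((u-[270,180])*k+k/2).astype(int)
        cv2.circle(im,tuple(int(t) for t in u),3,(255,0,255),-1)
    cv2.imwrite("pics/ov1.png",im[:600])
E
python3 fit.py
```

```text
[  0.6265   0.0909   0.0592 -72.3104  35.957    0.9402]
[[0.3, -0.0], [0.9, -0.0], [-0.4, 0.7], [0.4, 0.6], [0.9, 0.7], [-0.8, -0.3], [-0.4, 0.2], [-0.5, 0.2], [-0.1, -0.8], [-0.4, -0.3], [0.1, -0.6], [0.2, -0.3]]
([0.5505, -0.348, 0.0862], np.float64(0.096))
([0.4453, -0.1084, -0.0746], np.float64(0.055))
([0.4314, 0.1145, -0.1358], np.float64(0.068))
([0.4431, -0.3319, 0.1318], np.float64(0.066))
glue [ 0.719  -0.2577  0.    ]
sqL [ 0.7632 -0.0646  0.    ]
trayNE [0.5632 0.3526 0.06  ]
traySW [0.3518 0.4836 0.06  ]
mal [0.6465 0.328  0.    ]
```

View pics/ov1.png

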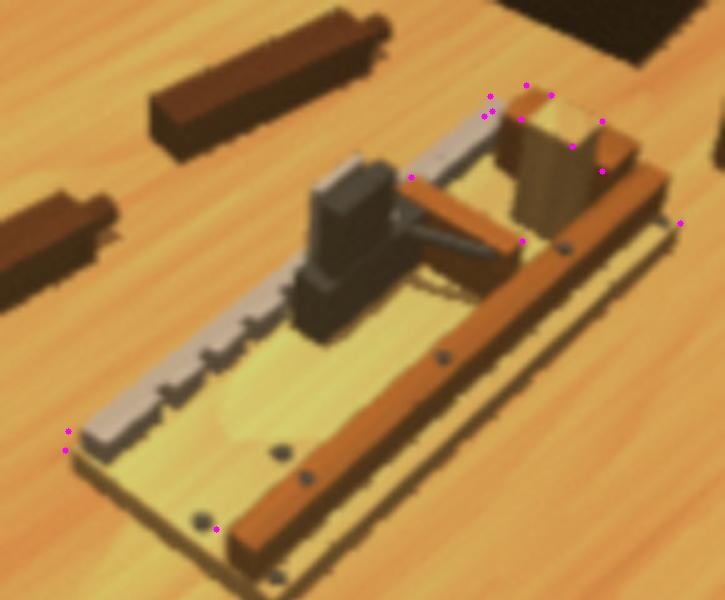

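```bash
python3 - <<'E'
s=open('fit.py').read().replace('(-165)','').replace('("b",-165,18)','("b","e",18)').replace('(21,-165,43)),','(21,"e",43)),',1)
s=s.replace('if Y=="j"','if Y=="e":Y=ye\n            if Y=="j"').replace("x,y,a,xb,q,bx=p; r","x,y,a,xb,q,bx,ye=p; r").replace("-75,30,5]","-75,30,5,-165]").replace("1,1,1])","1,1,1,1])")
s=s.replace("x,y,a,xb,q,bx=p\n","x,y,a,xb,q,bx,ye=p\n")
open('fit.py','w').write(s)
E
cat > m.py <<'E'
from h import *
CX,CY,CA=0.6265,0.0905,0.0592
def W(x,y,z):  # clamp mm -> world m
    return Ro.from_euler("z",CA).apply(np.array([x,y,z])/1e3)+[CX,CY,0]
def frame(y,z):
    y=np.array(y,float);z=np.array(z,float);return np.column_stack([np.cross(y,z),y,z])
def rv(R): return Ro.from_matrix(R).as_rotvec()
def tcp(G,R): return np.array(G)+.019*R[:,2]
cx=np.array([np.cos(CA),np.sin(CA),0]); cy=np.array([-np.sin(CA),np.cos(CA),0]); up=np.array([0,0,1.])
def down(sg=1): return frame(sg*cx,-up)
def lie(leg,al,h,zg,sg=1):
    x,y,a=leg; d=np.array([-np.sin(a),np.cos(a),0]); n=np.cross(d,up)
    R=frame(sg*n,-np.cos(al)*up-np.sin(al)*d); G=np.array([x,y,0])+d*h+up*zg
    return G,R
def stand(px,py,al,h,zg,sg=1,lift=0): # zg height of pad over bench when lying
    R=frame(sg*cx,np.cos(al)*cy-np.sin(al)*up)
    return W(px,py-(zg-.015)*1e3,18+h*1e3)+up*lift,R
def ik(G,R): return arm.inverse_kinematics(tcp(G,R),rv(R))
E
python3 fit.py
python3 - <<'E'
from m import *
L=[[0.5505,-0.348,0.0862],[0.4453,-0.1084,-0.0746],[0.4314,0.1145,-0.1358],[0.4431,-0.3319,0.1318]]
for sg in(1,-1):
  print(sg,"down",[ik(g,down(sg)) is not None for g in(W(0,117,78),W(0,117,160),[.458,.418,.08],[.458,.418,.2],W(-39,-5,88),W(-39,-170,88))])
  for al in np.radians([25,35,45,55]):
    o=[]
    for l in L:
        for dz in(0,.05,.2):
            G,R=lie(l,al,.105,.024,sg); o.append(ik(G+up*dz,R) is not None)
    for py in(111,6):
        for dz in(0,.08,.17):
            G,R=stand(-8,py,al,.105,.024,sg); o.append(ik(G+up*dz,R) is not None)
    print(round(np.degrees(al)),np.array(o).astype(int))
E
```

```text
[   0.6265    0.0902    0.0592  -72.292    35.2078    0.9314 -161.7059]
[[0.5, -0.1], [0.0, 0.0], [-0.2, 0.7], [0.6, 0.6], [0.0, 0.8], [-0.5, -0.3], [-0.1, 0.2], [-0.2, 0.2], [-0.1, -0.8], [-0.4, -0.3], [0.2, -0.6], [0.2, -0.3]]
([0.55, -0.3485, 0.0826], np.float64(0.101))
([0.4454, -0.1092, -0.0721], np.float64(0.058))
([0.4316, 0.1144, -0.1359], np.float64(0.069))
([0.4431, -0.3319, 0.1318], np.float64(0.066))
glue [ 0.719  -0.2577  0.    ]
sqL [ 0.7632 -0.0646  0.    ]
trayNE [0.5632 0.3526 0.06  ]
traySW [0.3518 0.4836 0.06  ]
mal [0.6465 0.328  0.    ]
1 down [True, True, True, True, True, True]
25 [1 1 1 1 1 1 1 1 1 1 1 1 1 1 1 1 1 1]
35 [1 1 1 1 1 1 1 1 1 1 1 1 1 1 1 1 1 1]
45 [1 1 1 1 1 1 1 1 1 1 1 1 1 1 1 1 1 1]
55 [1 1 1 1 1 1 1 1 1 1 1 1 1 1 1 1 1 1]
-1 down [True, True, True, True, True, True]
25 [1 1 1 1 1 1 1 1 1 1 1 1 1 1 1 1 1 1]
35 [1 1 1 1 1 1 1 1 1 1 1 1 1 1 1 1 1 1]
45 [1 1 1 1 1 1 1 1 1 1 1 1 1 1 1 1 1 1]
55 [1 1 1 1 1 1 1 1 1 1 1 1 1 1 1 1 1 1]
```

Run:
```python
from m import *
R0=Ro.from_euler("z",CA)
for uv in((332,192),(418,188),(340,242),(412,236),(377,215)):
    print(uv,(R0.inv().apply(back((175+uv[0]/5.7,130+uv[1]/5.7),.102)-[CX,CY,0])*1e3).round(1))
j=arm.get_joint_pos(); sg=min((1,-1),key=lambda s:np.abs(ik(W(0,117,160),down(s))-j).max())
R=down(sg); print(sg)
arm.grip(.06)
arm.move_ptp(tcp(W(1,117,160),R),rv(R))
arm.movel(tcp(W(1,117,78),R),.1)
arm.grip(0.0); print(arm.get_gripper_width(),arm.get_contact_force(),arm.get_grasp_force())
arm.movel(tcp(W(1,116,170),R),.12); print(arm.get_gripper_width())
arm.move_ptp(tcp([.458,.418,.2],R),rv(R))
print(arm.get_gripper_width())
print(arm.movel(tcp([.458,.418,.085],R),.12,f_stop=10)); arm.grip(.06); arm.movel(tcp([.458,.418,.22],R),.2)
print(arm.get_clock())
crop("top",60,120,400,300,2.3,"t2")
```

```text
(332, 192) [-26.4  17.2 102. ]
(418, 188) [-27. -25. 102.]
(340, 242) [-51.5  14.6 102. ]
(412, 236) [-50.7 -20.8 102. ]
(377, 215) [-39.2  -4.2 102. ]
1
0.029083177653702365 [0.12816706 0.05130613 4.38780498] 59.609933495521545
0.02913335795487615
0.029221610474530462
False
8.5333
```

View pics/t2.png

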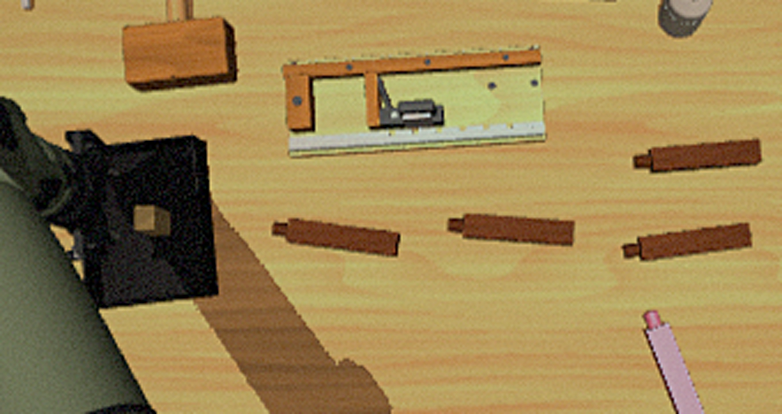

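The block stands in the tray (at about 150,220); the legs and clamp are unmoved. Next I draw the jaw back.

Run:
```python
from m import *
j=arm.get_joint_pos(); sg=min((1,-1),key=lambda s:np.abs(ik(W(-39,-4,160),down(s))-j).max())
R=down(sg)
P=lambda y,z:tcp(W(-39,y,z),R)
arm.move_ptp(P(-4,170),rv(R))
print(arm.movel(P(-4,88),.1,f_stop=15))
arm.grip(0.0); print(arm.get_gripper_width(),arm.get_contact_force())
y=-4
for t in(-40,-80,-112): 
    s=arm.movel(P(t,88),.06,f_stop=25); print(t,s,arm.get_gripper_width(),arm.get_contact_force())
    if s:break
arm.grip(.06); arm.movel(P(t,170),.12); print(arm.get_clock())
```

```text
False
0.018849099240616556 [ 2.76566467 -0.59728303  3.9850565 ]
-40 False 0.018604322974674882 [ 2.84020235 -1.38509016  5.10385211]
-80 False 0.0188979847772021 [ 4.70451576 -1.23135227  4.70161444]
-112 False 0.019287046263453143 [ 5.30379723 -0.7377461   4.5729462 ]
14.9083
```

```bash
cat > leg.py <<'E'
from m import *
from fit import legs
import sys
def look(): 
    arm.goto_joints([1.017,.326,-.193,1.052,0,1.437])
def legrun(leg,py,px=-8,al=np.radians(42),h=.105,zg=.024):
    G,R=lie(leg,al,h,zg); j=np.array(arm.get_joint_pos())
    c={}
    for s in(1,-1):
        a=ik(lie(leg,al,h,zg,s)[0]+up*.1,lie(leg,al,h,zg,s)[1]); b=ik(stand(px,py,al,h,zg,s)[0]+up*.17,stand(px,py,al,h,zg,s)[1])
        c[s]=np.abs(np.array(a)-j).max()+np.abs(np.array(b)-a).max()
    sg=min(c,key=c.get); print("sg",sg,c)
    G,R=lie(leg,al,h,zg,sg)
    arm.grip(.06); arm.move_ptp(tcp(G+up*.1,R),rv(R))
    print("touch",arm.movel(tcp(G,R),.1,f_stop=12))
    arm.grip(0); print("w",arm.get_gripper_width(),arm.get_contact_force())
    arm.movel(tcp(G+up*.2,R),.15); print("w",arm.get_gripper_width())
    S,Q=stand(px,py,al,h,zg,sg)
    arm.move_ptp(tcp(S+up*.18,Q),rv(Q)); print("w",arm.get_gripper_width())
    arm.movel(tcp(S+up*.02,Q),.12)
    print("floor",arm.movel(tcp(S-up*.004,Q),.02,f_stop=5),arm.get_position()-tcp(S,Q),arm.get_contact_force(),arm.get_gripper_width())
    return S,Q
def release(S,Q):
    arm.grip(.05); p=np.array(arm.get_position())
    arm.movel(p-Q[:,2]*.06,.12); arm.movel(p-Q[:,2]*.06+up*.1,.2); print("clock",arm.get_clock())
E
python3 - <<'E'
from leg import *
look(); L=[l for l in legs()]; print(L)
l=min(L,key=lambda l:np.hypot(l[0][0]-.43,l[0][1]-.11))
S,Q=legrun(l[0],111)
crop("scene",270,120,430,300,3.3,"s3")
E
```

```text
[([0.5502, -0.3477, 0.0815], np.float64(0.089)), ([0.4454, -0.1092, -0.0721], np.float64(0.058)), ([0.4318, 0.1146, -0.1362], np.float64(0.067)), ([0.4431, -0.3319, 0.1318], np.float64(0.066))]
sg 1 {1: np.float64(2.3476805927202613), -1: np.float64(3.4662774372959637)}
touch False
w 0.028909000100967343 [-0.97683126  2.26547645  5.23960243]
w 0.029236548453141813
w 0.028848248194654293
floor True [-6.19496455e-05  2.55990144e-04  1.60040511e-03] [-0.44397344 -1.29125974  4.3120206 ] 0.029300878166529792
```

View pics/s3.png

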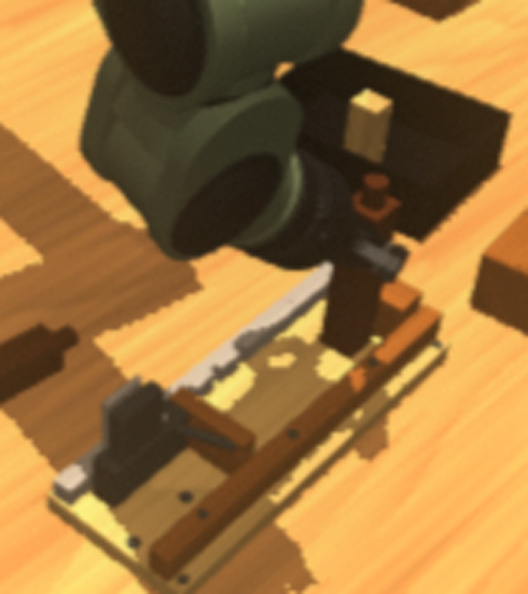

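The scene picture shows the leg held upright in the channel near the end block (about 350,310), with the jaw far back.

Run:
```python
from leg import *
p=np.array(arm.get_position());Rm=Ro.from_rotvec(arm.get_orientation()).as_matrix()
release(None,Rm); look(); L=legs(); print(L)
l=min(L,key=lambda l:np.hypot(l[0][0]-.445,l[0][1]+.109))
if l[1]<.12 and 35>np.hypot(l[0][0]-.445,l[0][1]+.109)*1e3:
    S,Q=legrun(l[0],76.5); release(S,Q); look(); print(legs())
crop("scene",270,150,430,300,4,"s4")
crop("top",170,100,320,200,5,"t4"); print(arm.get_clock())
```

```text
clock 27.225
[([0.5502, -0.3481, 0.0838], np.float64(0.094)), ([0.4452, -0.109, -0.0747], np.float64(0.056)), ([0.4431, -0.3319, 0.1331], np.float64(0.062))]
sg 1 {1: np.float64(2.2764051908945557), -1: np.float64(4.098533338478126)}
touch False
w 0.028802591312518906 [0.10207995 1.67574218 5.31489093]
w 0.02854087539387763
w 0.029127360273032074
floor True [-7.27413949e-05  2.54197411e-04  8.92188559e-04] [-0.95753606 -1.54249995  3.85980272] 0.029180985643769204
clock 39.9167
[([0.5502, -0.3477, 0.0815], np.float64(0.087)), ([0.4704, -0.3225, 0.1226], np.float64(0.067))]
42.1083
```

View pics/s4.png

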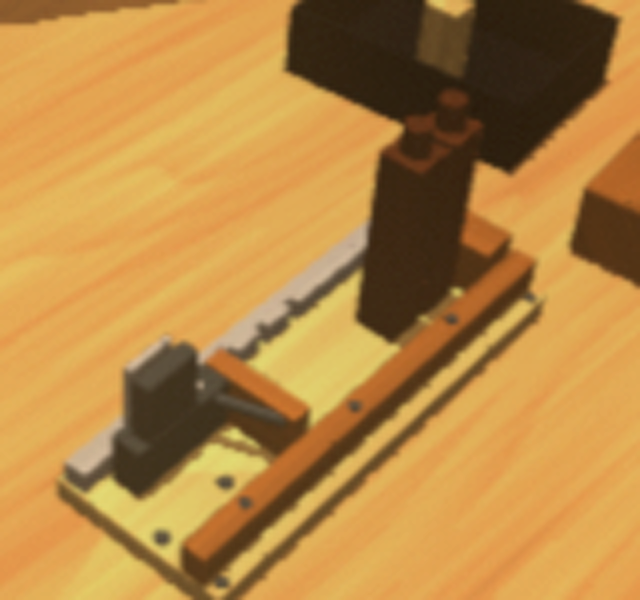

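View pics/t4.png

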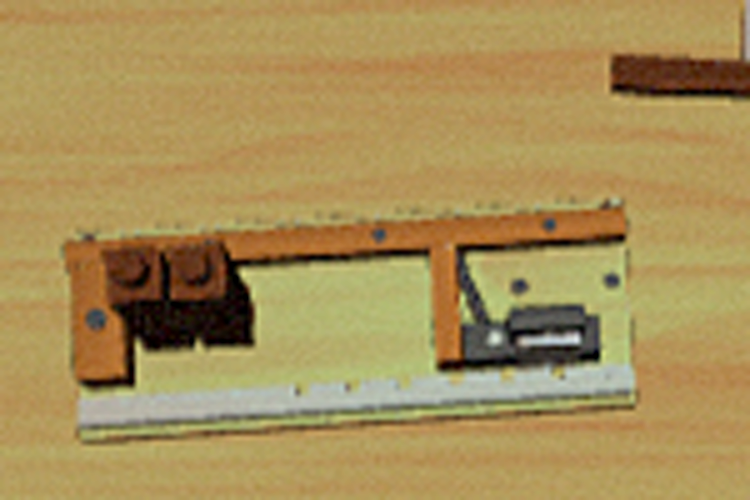

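Both legs stand in the channel (tops at about 133,272 and 195,270). One lying leg has been knocked 3 cm; I use its new pose.

Run:
```python
from leg import *
for py,g in((42,(.47,-.32)),(7.5,(.55,-.348))):
    L=legs(); print(L)
    l=min(L,key=lambda l:np.hypot(l[0][0]-g[0],l[0][1]-g[1]))
    if l[1]>.12: break
    S,Q=legrun(l[0],py)
    if arm.get_gripper_width()<.026: break
    release(S,Q); look()
crop("scene",270,150,430,300,4,"s5")
crop("top",170,100,320,200,5,"t5"); print(arm.get_clock())
```

```text
[([0.5501, -0.3481, 0.0833], np.float64(0.09)), ([0.4698, -0.3226, 0.1184], np.float64(0.066))]
sg 1 {1: np.float64(2.7155643190618326), -1: np.float64(4.933712173304375)}
touch False
w 0.029395180740734675 [-0.99900519  1.90494752  6.49434337]
w 0.02921287535555486
w 0.029192896039539604
floor True [-7.95278337e-05  2.54544296e-04  1.06169784e-03] [ 0.46308875 -0.67891938  3.30825378] 0.02928644230147566
clock 53.6333
[([0.5502, -0.3481, 0.0838], np.float64(0.094))]
sg 1 {1: np.float64(2.7104906315706407), -1: np.float64(4.887684616446316)}
touch False
w 0.028989083490085773 [-0.75522972  2.06123843  4.97896896]
w 0.029124428079924915
w 0.028957622494213568
floor True [0.00102838 0.00673041 0.02722326] [0.38667708 3.55107777 3.50339397] 0.028676016835882712
clock 66.775
69.0417
```

View pics/s5.png

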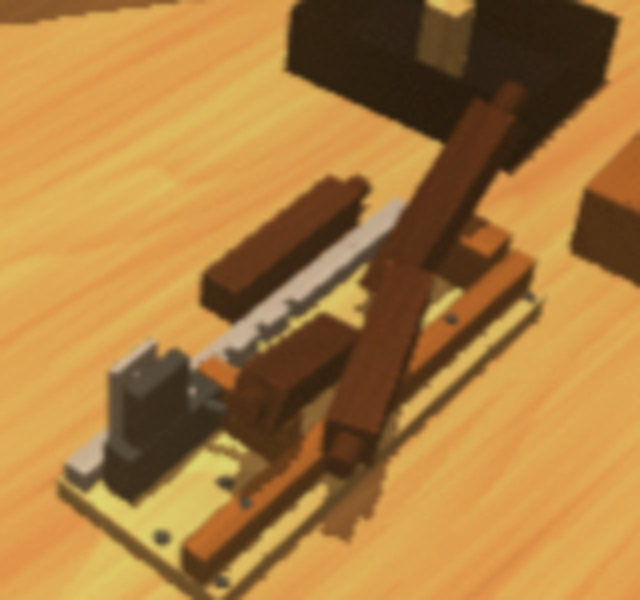

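View pics/t5.png

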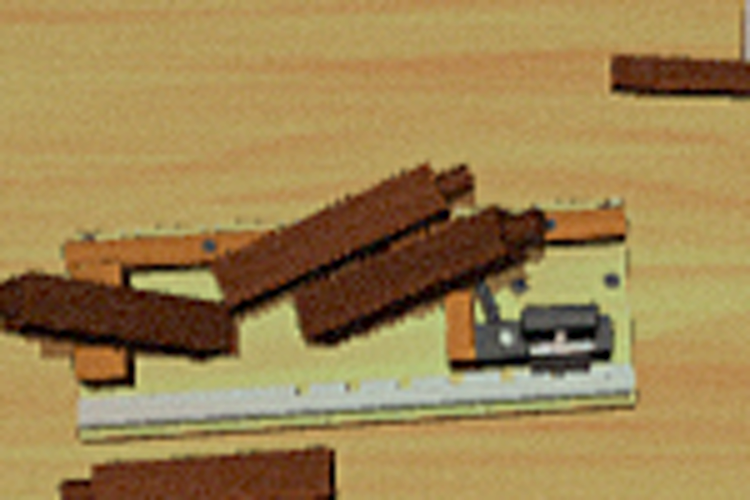

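The fourth approach swept low across the clamp and toppled the standing legs. All four can be recovered: one is on the bench and three lean in the clamp. I'll take a closer look, and route later transits high.

Run:
```python
from h import *
a=np.mean([capture("scene") for _ in range(6)],0); b=np.mean([capture("top") for _ in range(6)],0)
A=cv2.resize(a[165:290,322:407],None,fx=4.7,fy=4.7,interpolation=cv2.INTER_CUBIC)
B=cv2.resize(b[125:210,165:285],None,fx=3.3,fy=3.3,interpolation=cv2.INTER_CUBIC)
o=np.zeros((600,800,3)); o[:A.shape[0],:A.shape[1]]=A; o[:B.shape[0],402:402+B.shape[1]]=B[:,:398]
g=255*(np.clip(o*1.3,0,255)/255)**.6
cv2.imwrite("pics/c6.png",g[:,:,::-1])
from fit import legs; print(legs())
```

```text
[([0.5253, 0.1042, 0.078], np.float64(0.099))][ WARN:0@5.894] global loadsave.cpp:1063 imwrite_ Unsupported depth image for selected encoder is fallbacked to CV_8U.
```

View pics/c6.png

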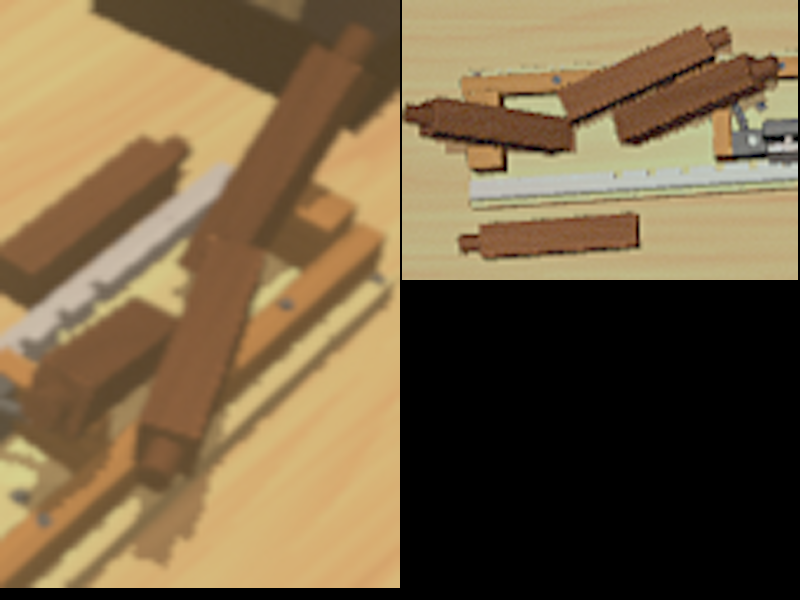

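```bash
cat > fit3.py <<'E'
from m import *
from scipy.optimize import least_squares
S=lambda u,v:("scene",np.array([322+(u-2)/4.7,165+(v-2)/4.7]))
T=lambda u,v:("top",np.array([165+(u-403)/3.3,125+(v-1)/3.3]))
# local: (side, along); side +1 = far(+x) edge of top face
D={"leg1":([(T(572,118),(1,0)),(T(425,98),(1,140)),(T(422,130),(-1,140)),(T(403,112),("t",160)),(S(312,45),(-1,140)),(S(358,72),(1,140)),(S(355,33),("t",160)),(S(265,245),(1,0))],[.62,.14,.05,-.13,.5]),
"leg2":([(T(560,95),(1,0)),(T(573,122),(-1,0)),(T(703,28),(1,140)),(T(718,57),(-1,140)),(T(730,38),("t",160)),(S(197,240),(-1,0)),(S(263,250),(1,0)),(S(142,428),(-1,140)),(S(197,438),(1,140)),(S(155,480),("t",160))],[.64,.16,.03,-2.7,.15]),
"leg3":([(T(613,105),(1,0)),(T(625,143),(-1,0)),(T(748,57),(1,140)),(T(757,93),(-1,140)),(T(777,66),("t",160)),(S(135,300),(-1,0)),(S(178,320),(1,0)),(S(37,378),(-1,140)),(S(86,402),(1,140))],[.63,.12,.03,-2.7,.4])}
def fr(a,b,r):  # yaw of axis from +y (ccw), pitch up, roll
    d=np.array([-np.sin(a)*np.cos(b),np.cos(a)*np.cos(b),np.sin(b)]); n=np.cross(d,up);n/=np.linalg.norm(n); e=np.cross(n,d)
    return d,np.cos(r)*n+np.sin(r)*e,np.cos(r)*e-np.sin(r)*n
out={}
for k,(pts,x0) in D.items():
    a0=x0[3]
    yaw0={"leg1":.15,"leg2":-2.0,"leg3":-2.0}[k]
    def res(p):
        d,n,e=fr(*p[3:]); r=[]
        for (c,uv),(s,l) in pts:
            s_=s if s!="t" else 0; f=1 if n[0]>0 else -1
            X=p[:3]+d*l/1e3+(0 if s=="t" else 1)*(f*n*s_*.015+e*.015)
            r+=list(proj(X,c)-uv)
        return np.array(r+[p[5]*3])
    s=least_squares(res,x0[:3]+[yaw0,x0[4],0],loss="soft_l1"); out[k]=s.x
    d,n,e=fr(*s.x[3:]); O=s.x[:3]
    print(k,s.x.round(3),"rms",round(float(np.sqrt(np.mean(s.fun**2))),2),"clampO",(Ro.from_euler('z',-CA).apply(O-[CX,CY,0])*1e3).round(0),"h120",(Ro.from_euler('z',-CA).apply(O+d*.12-[CX,CY,0])*1e3).round(0),"axis",d.round(2))
    print(np.abs(s.fun).round(1).tolist())
E
python3 fit3.py
```

```text
leg1 [ 0.606  0.17   0.032  0.043  0.701 -0.089] rms 3.39 clampO [-15.  81.  32.] h120 [-14. 172. 109.] axis [-0.03  0.76  0.64]
[0.3, 0.5, 1.4, 0.2, 3.0, 1.0, 0.8, 2.0, 1.0, 0.4, 1.5, 0.8, 2.2, 0.1, 8.9, 9.5, 0.3]
leg2 [ 6.230e-01  1.640e-01  5.800e-02 -2.686e+00  2.000e-03 -7.800e-02] rms 0.72 clampO [ 1. 74. 58.] h120 [ 47. -37.  58.] axis [ 0.44 -0.9   0.  ]
[0.9, 0.1, 0.3, 1.1, 0.2, 0.8, 0.2, 0.3, 0.1, 1.2, 1.2, 0.1, 0.8, 0.0, 1.8, 0.5, 0.2, 0.2, 0.3, 0.8, 0.2]
leg3 [ 0.614  0.116  0.031 -2.857  0.431  0.009] rms 0.92 clampO [-11.  26.  31.] h120 [ 13. -80.  81.] axis [ 0.25 -0.87  0.42]
[0.6, 2.1, 1.5, 0.3, 0.1, 0.3, 0.3, 1.3, 1.1, 0.0, 0.4, 0.3, 1.6, 0.5, 1.6, 0.3, 0.3, 0.1, 0.0]
```

The composite shows leg 2 (upper) level across the fence, leg 3 on the jaw and leg 1 over the end block. I lift leg 2 by its tenon first, because it overlies leg 1, and park it on the bench.

```bash
cat > g.py <<'E'
from fit3 import *
def pickpose(O,d,al,h,eo,sg,bias=0):
    n=np.cross(d,up);n/=np.linalg.norm(n); e=np.cross(n,d)
    R=frame(sg*n,-np.cos(al)*e-np.sin(al)*d); return np.array(O)+d*h+e*eo+n*bias,R
def standp(px,py,al,h,eo,sg):
    return W(px,py-eo*1e3,18+h*1e3),frame(sg*cx,np.cos(al)*cy-np.sin(al)*up)
def flat(leg): 
    x,y,a=leg; return np.array([x,y,.015]),np.array([-np.sin(a),np.cos(a),0])
def high(z=.42):
    p=np.array(arm.get_position())
    if p[2]<z-.02: arm.movel([p[0],p[1],z],.25)
def carry(O,d,target,al,h,eo,bias=0,op=.05,f=12):
    """target: ('stand',px,py) or ('flat',leg)"""
    j=np.array(arm.get_joint_pos()); best=None
    for sg in(1,-1):
        A,R=pickpose(O,d,al,h,eo,sg,bias); A0=pickpose(O,d,al,h,eo,sg)[0]
        B,Q=standp(*target[1:],al,h,eo,sg) if target[0]=="stand" else pickpose(*flat(target[1]),al,h,eo,sg)
        lb=.25 if target[0]=="stand" else .2
        q=[ik(x,r) for x,r in((A,R),(A+up*.25,R),(B+up*lb,Q),(B,Q))]
        if any(x is None for x in q): print("noik",sg,[x is not None for x in q]); continue
        q=np.array(q); c=np.abs(q[1]-j).max()+np.abs(q[2]-q[1]).max()
        if best is None or c<best[0]: best=(c,sg,A,R,B,Q,lb)
    c,sg,A,R,B,Q,lb=best; print("sg",sg,round(c,2))
    arm.grip(op); high(.40)
    arm.move_ptp(tcp(A+up*.25,R),rv(R)); arm.movel(tcp(A+up*.05,R),.25)
    t=arm.movel(tcp(A,R),.08,f_stop=f); print("touch",t,np.array(arm.get_position())-tcp(A,R))
    arm.grip(0); w=arm.get_gripper_width(); print("w",w)
    p=np.array(arm.get_position()); off=p-tcp(A,R)
    arm.movel(p+up*.05,.1); arm.movel(p+up*.25,.25); print("w",arm.get_gripper_width())
    arm.move_ptp(tcp(B+up*lb,Q),rv(Q)); arm.movel(tcp(B+up*.02,Q),.15); print("w",arm.get_gripper_width())
    s=arm.movel(tcp(B-up*.004,Q),.02,f_stop=5); e=np.array(arm.get_position())-tcp(B,Q)
    print("floor",s,e.round(4),np.round(arm.get_contact_force(),1)); return Q,abs(e).max()<.009
def release(Q,vert=False):
    arm.grip(.05); p=np.array(arm.get_position())
    if not vert: p=p-Q[:,2]*.06; arm.movel(p,.15)
    arm.movel([p[0],p[1],.42],.25); print("clock",arm.get_clock())
def look(): arm.goto_joints([1.017,.326,-.193,1.052,0,1.437])
E
python3 - <<'E'
from g import *
p=out["leg2"]; d=fr(*p[3:])[0]; d[2]=0; d/=np.linalg.norm(d)
n=np.cross(d,up); b=.003*np.sign(n[0])
Q,ok=carry(p[:3],d,("flat",[.445,-.109,-.07]),0.,.152,.008,bias=b,op=.034)
release(Q,True)
high(); look()
from fit import legs; print(legs())
a=capture("scene")
A=cv2.resize(a[150:290,290:450],None,fx=3.7,fy=3.7,interpolation=cv2.INTER_CUBIC)
cv2.imwrite("pics/s7.png",(255*(np.clip(A*1.3,0,255)/255)**.6)[:,:,::-1].astype(np.uint8))
E
```

```text
leg1 [ 0.606  0.17   0.032  0.043  0.701 -0.089] rms 3.39 clampO [-15.  81.  32.] h120 [-14. 172. 109.] axis [-0.03  0.76  0.64]
[0.3, 0.5, 1.4, 0.2, 3.0, 1.0, 0.8, 2.0, 1.0, 0.4, 1.5, 0.8, 2.2, 0.1, 8.9, 9.5, 0.3]
leg2 [ 6.230e-01  1.640e-01  5.800e-02 -2.686e+00  2.000e-03 -7.800e-02] rms 0.72 clampO [ 1. 74. 58.] h120 [ 47. -37.  58.] axis [ 0.44 -0.9   0.  ]
[0.9, 0.1, 0.3, 1.1, 0.2, 0.8, 0.2, 0.3, 0.1, 1.2, 1.2, 0.1, 0.8, 0.0, 1.8, 0.5, 0.2, 0.2, 0.3, 0.8, 0.2]
leg3 [ 0.614  0.116  0.031 -2.857  0.431  0.009] rms 0.92 clampO [-11.  26.  31.] h120 [ 13. -80.  81.] axis [ 0.25 -0.87  0.42]
[0.6, 2.1, 1.5, 0.3, 0.1, 0.3, 0.3, 1.3, 1.1, 0.0, 0.4, 0.3, 1.6, 0.5, 1.6, 0.3, 0.3, 0.1, 0.0]
sg -1 3.7
touch False [-0.00024843  0.00022753 -0.00039635]
w 0.015304586106838252
w 0.015780268620649216
w 0.015283636881170284
floor True [-0.      0.0002  0.    ] [-0.9  0.6  6.2]
clock 83.6333
[([0.525, 0.1041, 0.0701], np.float64(0.105)), ([0.4497, -0.1106, -0.0571], np.float64(0.052))]
```

```bash
sed -i 's/,(S(265,245),(1,0))//' fit3.py; sed -i 's/^    print(np.abs(s.fun).*$//' fit3.py
python3 - <<'E'
from g import *
from scipy.optimize import least_squares
a=capture("scene");b=capture("top")
A=cv2.resize(a[150:265,330:410],None,fx=5,fy=5,interpolation=cv2.INTER_CUBIC)
B=cv2.resize(b[130:200,165:245],None,fx=5,fy=5,interpolation=cv2.INTER_CUBIC)
o=np.zeros((600,800,3)); o[:575,:400]=A; o[:350,400:]=B
cv2.imwrite("pics/c8.png",(255*(np.clip(o*1.3,0,255)/255)**.6)[:,:,::-1].astype(np.uint8))
E
```

```text
leg1 [ 0.605  0.169  0.031  0.03   0.711 -0.112] rms 1.34 clampO [-17.  80.  31.] h120 [-14. 171. 109.] axis [-0.02  0.76  0.65]
leg2 [ 6.230e-01  1.640e-01  5.800e-02 -2.686e+00  2.000e-03 -7.800e-02] rms 0.72 clampO [ 1. 74. 58.] h120 [ 47. -37.  58.] axis [ 0.44 -0.9   0.  ]
leg3 [ 0.614  0.116  0.031 -2.857  0.431  0.009] rms 0.92 clampO [-11.  26.  31.] h120 [ 13. -80.  81.] axis [ 0.25 -0.87  0.42]
```

View pics/c8.png

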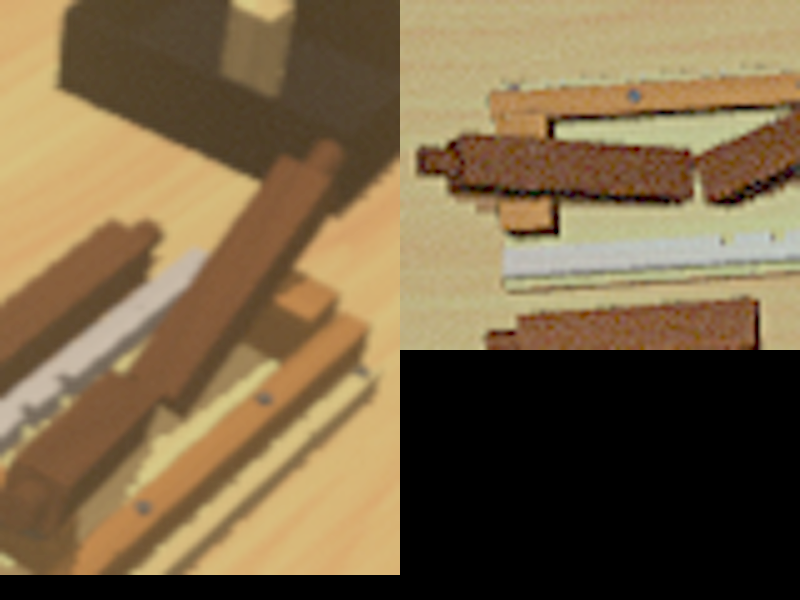

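Leg 1 still leans over the end block, with its plain end near (692,175). I refit it with these corners and stand it up.

```bash
python3 - <<'E'
s=open('fit3.py').read()
i=s.index('"leg1":');j=s.index('"leg2":')
s=s[:i]+'''"leg1":([(T8(693,150),(1,0)),(T8(692,198),(-1,0)),(T8(462,136),(1,140)),(T8(452,190),(-1,140)),(T8(418,158),("t",160)),(S8(280,155),(-1,140)),(S8(330,178),(1,140)),(S8(328,143),("t",160)),(S8(182,408),(1,0)),(S8(140,372),(-1,0))],[.62,.14,.05,-.13,.5]),
'''+s[j:]
s=s.replace("# local",'S8=lambda u,v:("scene",np.array([330+(u-2)/5,150+(v-2)/5]))\nT8=lambda u,v:("top",np.array([165+(u-402)/5,130+(v-2)/5]))\n# local')
s=s.replace("    d,n,e=fr(*s.x[3:]); O=","    if k=='leg1': print(s.fun.round(1).tolist())\n    d,n,e=fr(*s.x[3:]); O=")
open('fit3.py','w').write(s)
E
python3 fit3.py
```

```text
[-1.1, -0.7, -0.5, -0.2, -0.2, -0.2, 2.2, -0.3, -0.1, 1.4, 0.0, -0.3, 0.1, -0.4, 0.9, 0.6, -0.5, -0.7, -1.8, 1.2, 0.2]
leg1 [0.612 0.151 0.028 0.085 0.571 0.061] rms 0.87 clampO [-11.  62.  28.] h120 [-14. 163.  93.] axis [-0.07  0.84  0.54]
leg2 [ 6.230e-01  1.640e-01  5.800e-02 -2.686e+00  2.000e-03 -7.800e-02] rms 0.72 clampO [ 1. 74. 58.] h120 [ 47. -37.  58.] axis [ 0.44 -0.9   0.  ]
leg3 [ 0.614  0.116  0.031 -2.857  0.431  0.009] rms 0.92 clampO [-11.  26.  31.] h120 [ 13. -80.  81.] axis [ 0.25 -0.87  0.42]
```

Run:
```python
from g import *
p=out["leg1"]; d=fr(p[3],p[4],0)[0]
Q,ok=carry(p[:3],d,("stand",-8,111),np.radians(42),.11,.007)
if ok: release(Q); look()
a=np.mean([capture("scene") for _ in range(3)],0);b=np.mean([capture("top") for _ in range(3)],0)
A=cv2.resize(a[150:270,290:410],None,fx=4,fy=4,interpolation=cv2.INTER_CUBIC)
B=cv2.resize(b[120:210,165:285],None,fx=2.65,fy=2.65,interpolation=cv2.INTER_CUBIC)
B=cv2.resize(b[120:200,205:285],None,fx=4,fy=4,interpolation=cv2.INTER_CUBIC)
o=np.zeros((480,800,3)); o[:480,:480]=A; o[:320,480:800]=B
cv2.imwrite("pics/c9.png",(255*(np.clip(o*1.3,0,255)/255)**.6)[:,:,::-1].astype(np.uint8))
from fit import legs; print(legs())
```

```text
[-1.1, -0.7, -0.5, -0.2, -0.2, -0.2, 2.2, -0.3, -0.1, 1.4, 0.0, -0.3, 0.1, -0.4, 0.9, 0.6, -0.5, -0.7, -1.8, 1.2, 0.2]
leg1 [0.612 0.151 0.028 0.085 0.571 0.061] rms 0.87 clampO [-11.  62.  28.] h120 [-14. 163.  93.] axis [-0.07  0.84  0.54]
leg2 [ 6.230e-01  1.640e-01  5.800e-02 -2.686e+00  2.000e-03 -7.800e-02] rms 0.72 clampO [ 1. 74. 58.] h120 [ 47. -37.  58.] axis [ 0.44 -0.9   0.  ]
leg3 [ 0.614  0.116  0.031 -2.857  0.431  0.009] rms 0.92 clampO [-11.  26.  31.] h120 [ 13. -80.  81.] axis [ 0.25 -0.87  0.42]
sg 1 1.65
touch False [1.60821417e-04 3.60304257e-05 1.69856263e-05]
w 0.029244752999328886
w 0.029126817532733894
w 0.029195624592342487
floor True [-0.      0.0004  0.0023] [0.4 0.8 3.3]
clock 98.3667
[([0.5255, 0.1043, 0.0786], np.float64(0.108)), ([0.4497, -0.1106, -0.0571], np.float64(0.052))]
```

View pics/c9.png

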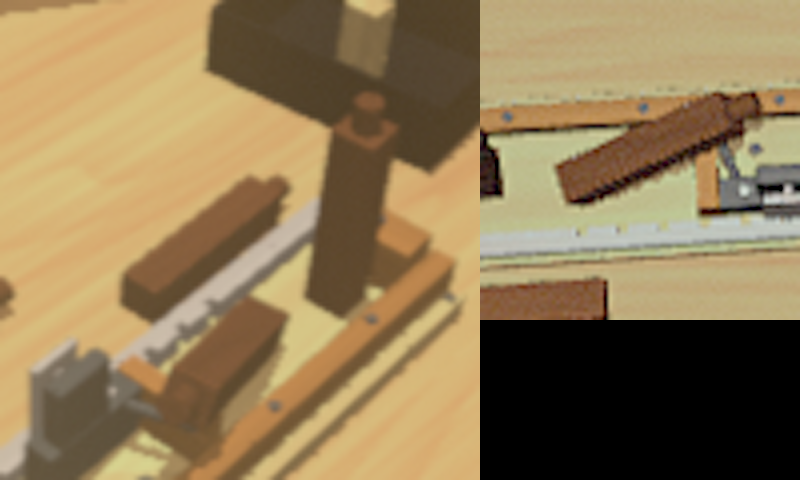

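Leg 1 stands at about (350,220), and leg 3 still lies on the jaw. I measure leg 3 from this picture and stand it next.

```bash
python3 - <<'E'
s=open('fit3.py').read()
i=s.index('"leg3":([')
j=s.index("}\ndef fr")
s=s[:i]+'''"leg3":([(T9(557,165),(1,0)),(T9(570,203),(-1,0)),(T9(718,93),(1,140)),(T9(740,130),(-1,140)),(T9(758,103),("t",160)),(S9(233,298),(-1,0)),(S9(287,318),(1,0)),(S9(169,368),(-1,140)),(S9(215,395),(1,140))],[.63,.12,.03,-2.7,.4])'''+s[j:]
s=s.replace("# local",'S9=lambda u,v:("scene",np.array([290+(u-2)/4,150+(v-2)/4]))\nT9=lambda u,v:("top",np.array([205+(u-482)/4,120+(v-2)/4]))\n# local').replace("k=='leg1'","k=='leg3'")
open('fit3.py','w').write(s)
E
python3 fit3.py
python3 - <<'E'
from h import *
# jaw edge check later
E
```

```text
leg1 [0.612 0.151 0.028 0.085 0.571 0.061] rms 0.87 clampO [-11.  62.  28.] h120 [-14. 163.  93.] axis [-0.07  0.84  0.54]
leg2 [ 6.230e-01  1.640e-01  5.800e-02 -2.686e+00  2.000e-03 -7.800e-02] rms 0.72 clampO [ 1. 74. 58.] h120 [ 47. -37.  58.] axis [ 0.44 -0.9   0.  ]
[0.2, 0.9, -0.1, 0.8, 1.1, -0.5, -1.3, -0.1, 0.9, -0.0, 2.5, 0.1, 0.0, -0.0, -0.4, 0.4, 0.4, -0.6, 0.3]
leg3 [ 0.604  0.127  0.032 -2.796  0.408  0.099] rms 0.82 clampO [-21.  38.  32.] h120 [ 11. -67.  80.] axis [ 0.31 -0.86  0.4 ]
```

```bash
cat >> g.py <<'E'
def standing(ys):
    im=np.mean([capture("top") for _ in range(3)],0); 
    m=(im[:,:,0]<100)&(im[:,:,0]-im[:,:,2]>12); r=[]
    for y in ys:
        q=[m[tuple(int(round(t)) for t in proj(W(-8+dx,y+dy,158))[::-1])] for dx in np.arange(-12,13,3) for dy in np.arange(-12,13,3)]
        r.append(round(float(np.mean(q)),2))
    return r
E
python3 - <<'E' | grep -v '^leg[123] '
from g import *
from fit import legs
print("jaw y",(Ro.from_euler("z",-CA).apply(back((259.5,165),.058)-[CX,CY,0])*1e3).round(1), standing([111,76.5,42]))
p=out["leg3"]; d=fr(p[3],p[4],0)[0]
Q,ok=carry(p[:3],d,("stand",-8,76.5),np.radians(42),.108,.008)
if ok:
    release(Q); look(); print(standing([111,76.5,42])); L=legs(); print(L)
E
```

```text
[0.2, 0.9, -0.1, 0.8, 1.1, -0.5, -1.3, -0.1, 0.9, -0.0, 2.5, 0.1, 0.0, -0.0, -0.4, 0.4, 0.4, -0.6, 0.3]
jaw y [-25.4 -55.   58. ] [0.91, 0.33, 0.28]
sg -1 4.17
touch False [ 1.27107385e-04 -2.26395656e-05  3.19103421e-06]
w 0.02934841911987089
w 0.029167495437886694
w 0.029094730883827316
floor True [0.     0.0003 0.0042] [ 0.8 -0.7  3. ]
clock 114.9333
[0.91, 0.99, 0.37]
[([0.525, 0.1041, 0.0701], np.float64(0.109)), ([0.4495, -0.1114, -0.0582], np.float64(0.052))]
```

```bash
python3 - <<'E' | grep -v '^leg[123] '
from g import *
from fit import legs
Q,ok=carry(*flat([.4495,-.1112,-.058]),("stand",-8,42),np.radians(42),.105,.009)
assert ok
release(Q); 
# push leg 4 along its axis out past the end of the clamp
O,d=flat([.525,.104,.075]); n=np.cross(d,up)
R=min((frame(s*d,-up) for s in(1,-1)),key=lambda R:np.abs(np.array(arm.inverse_kinematics(O-d*.03+up*.3,rv(R)))-arm.get_joint_pos()).max())
b=O-d*.03+n*.005; b[2]=.014
arm.grip(0)
arm.move_ptp(b+up*.35,rv(R)); arm.movel(b+up*.03,.3); print(arm.movel(b,.08,f_stop=12))
print(arm.movel(b+d*(.03-.0145+.072),.1,f_stop=20)); arm.movel(np.array(arm.get_position())-d*.01,.1)
high(); look(); print(standing([111,76.5,42,7.5]),legs(),arm.get_clock())
E
```

```text
[0.2, 0.9, -0.1, 0.8, 1.1, -0.5, -1.3, -0.1, 0.9, -0.0, 2.5, 0.1, 0.0, -0.0, -0.4, 0.4, 0.4, -0.6, 0.3]
sg 1 2.27
touch False [ 9.37611078e-05 -3.34388339e-05  1.11338790e-04]
w 0.029375313147549133
w 0.029209439405235186
w 0.02911998157450568
floor True [-0.0001  0.0003  0.0009] [ 0.9 -0.   3.4]
clock 130.8833
False
False
[0.93, 0.99, 0.98, 0.25] [([0.5188, 0.1761, 0.1247], np.float64(0.111))] 139.3083
```

```bash
python3 - <<'E' | grep -v '^leg[123] '
from g import *
Q,ok=carry(*flat([.5188,.1761,.1247]),("stand",-8,8.5),np.radians(33),.095,.009,op=.043)
print(ok)
if ok: release(Q); look(); print(standing([111,76.5,42,8.5]),arm.get_clock())
im=capture("top"); cv2.imwrite("pics/t10.png",im[:,:,::-1])
E
```

```text
[0.2, 0.9, -0.1, 0.8, 1.1, -0.5, -1.3, -0.1, 0.9, -0.0, 2.5, 0.1, 0.0, -0.0, -0.4, 0.4, 0.4, -0.6, 0.3]
sg 1 2.07
touch False [ 5.47451715e-05 -7.72210620e-06 -7.11633268e-05]
w 0.029109081927197886
w 0.028782161536999022
w 0.02919998256324578
floor True [-0.0001  0.0002  0.0005] [ 0.2 -0.7  4.6]
True
clock 151.6917
[0.93, 0.99, 0.99, 0.99] 154.1083
```

```bash
python3 - <<'E' | grep -v '^leg[123] '
from g import *
j=arm.get_joint_pos(); sg=min((1,-1),key=lambda s:np.abs(np.array(ik(W(-39,-120,160),down(s)))-j).max())
R=down(sg); P=lambda y,z:tcp(W(-39,y,z),R)
cyl=lambda: (Ro.from_euler("z",-CA).apply(np.array(arm.get_position())-[CX,CY,0])*1e3).round(1)
arm.grip(.06); high(.40); arm.move_ptp(P(-120,230),rv(R)); arm.movel(P(-120,130),.25)
print(arm.movel(P(-120,88),.08,f_stop=15)); arm.grip(0); print(arm.get_gripper_width())
s=arm.movel(P(-64,88),.05,f_stop=20); print("slide",s,cyl(),np.round(arm.get_contact_force(),1),arm.get_gripper_width())
arm.grip(.06); arm.movel(P(-64,160),.2)
print(arm.get_clock())
arm.movel(P(-135,160),.25); arm.grip(0); arm.movel(P(-135,61),.15,f_stop=12); print(cyl())
f0=arm.get_contact_force(); s=arm.movel(P(-92,61),.025,f_stop=9); print("push",s,cyl(),np.round(np.array(arm.get_contact_force())-f0,1),arm.get_clock())
E
```

```text
[0.2, 0.9, -0.1, 0.8, 1.1, -0.5, -1.3, -0.1, 0.9, -0.0, 2.5, 0.1, 0.0, -0.0, -0.4, 0.4, 0.4, -0.6, 0.3]
False
0.019122238101812843
slide False [-37.6 -64.7  70. ] [ 4.1 -1.8  5.3] 0.0191133031488313
161.5833
[ -38.4 -135.2   42.7]
push True [ -39.4 -101.9   41.7] [-0.6 -0.3 -0. ] 164.7
```

```bash
python3 - <<'E' | grep -v '^leg[123] '
from g import *
R=Ro.from_rotvec(arm.get_orientation()).as_matrix(); P=lambda y,z:tcp(W(-39,y,z),R)
cyl=lambda: (Ro.from_euler("z",-CA).apply(np.array(arm.get_position())-[CX,CY,0])*1e3).round(1)
arm.movel(P(-112,61),.1); s=arm.movel(P(-90,61),.02,f_stop=16); print(s,cyl(),arm.get_contact_force())
arm.movel(P(-125,61),.15); arm.movel(P(-125,250),.3); look(); print(arm.get_clock())
im=np.mean([capture("top") for _ in range(4)],0).astype(np.uint8); np.save("t11.npy",im)
crop("top",175,120,300,200,6,"t11",im)
for y in range(-70,60,0+10): pass
m=(im[:,:,0]<100)&(im[:,:,0].astype(float)-im[:,:,2]>12)
print("row x=-8,z=158:",''.join('#' if m[tuple(int(round(t)) for t in proj(W(-8,y,158))[::-1])] else '.' for y in range(-40,140,3)))
print("jaw near x=-40,z=58 R-B:",[int(im[tuple(int(round(t)) for t in proj(W(-40,y,58))[::-1])][0])-int(im[tuple(int(round(t)) for t in proj(W(-40,y,58))[::-1])][2]) for y in range(-20,20,2)])
E
```

```text
[0.2, 0.9, -0.1, 0.8, 1.1, -0.5, -1.3, -0.1, 0.9, -0.0, 2.5, 0.1, 0.0, -0.0, -0.4, 0.4, 0.4, -0.6, 0.3]
True [-39.2 -96.6  41.9] [ 1.5706202  -1.84551584  1.00101408]
169.375
row x=-8,z=158: #.......##.....#########################.#########.#######..
jaw near x=-40,z=58 R-B: [2, 3, 2, 2, 3, -4, 18, 18, 95, 90, 90, 88, 87, 87, 87, 52, 52, 48, 48, 51]
```

Run:
```python
from m import *
im11=np.load("t11.npy"); im10=cv2.imread("pics/t10.png")[:,:,::-1]; im0=cv2.resize(cv2.imread("pics/top0.png")[:,:,::-1],(560,420),interpolation=cv2.INTER_AREA)
t4=np.zeros_like(im10); c=cv2.imread("pics/t4.png")[:,:,::-1]/1.5; t4[100:200,170:320]=cv2.resize(c,(150,100),interpolation=cv2.INTER_AREA)
G=lambda i:cv2.cvtColor(np.ascontiguousarray(i),cv2.COLOR_RGB2GRAY).astype(np.float32)
# rectify the plane z=.09 to clamp frame: 0.5mm grid, x -70..0, y -180..40
ys=np.arange(-170,60,.5); xs=np.arange(-75,0,.5)
M=np.array([[proj(W(x,y,95)) for y in ys] for x in xs],np.float32)
r={k:cv2.remap(G(v),M[...,0],M[...,1],cv2.INTER_CUBIC) for k,v in dict(t0=im0,t4=t4,t10=im10,t11=im11).items()}
def pk(a): 
    return a
T=r["t11"]; gy=-57; i0=np.searchsorted(ys,gy-24);i1=np.searchsorted(ys,gy+24); j0=np.searchsorted(xs,-60);j1=np.searchsorted(xs,-15)
tm=T[j0:j1,i0:i1]
for k in r:
    R=cv2.matchTemplate(r[k][j0-4:j1+4],tm,cv2.TM_CCOEFF_NORMED); _,v,_,l=cv2.minMaxLoc(R); y0=ys[l[0]]-ys[i0]
    print(k,"dy",y0,"score",round(v,2))
    ci=int(np.searchsorted(ys,gy+y0)); print("  profile x -68..-16:",r[k][14:118:4,ci-12:ci+12].mean(1).round().astype(int).tolist())
```

```text
t0 dy 53.0 score 0.74
  profile x -68..-16: [125, 125, 122, 113, 87, 56, 36, 31, 29, 31, 64, 108, 121, 93, 46, 24, 46, 59, 60, 53, 44, 55, 85, 109, 121, 120]
t4 dy -56.0 score 0.7
  profile x -68..-16: [124, 117, 116, 108, 90, 59, 37, 33, 31, 26, 36, 99, 128, 102, 56, 31, 35, 53, 61, 58, 49, 48, 75, 108, 118, 118]
t10 dy -62.0 score 0.95
  profile x -68..-16: [126, 124, 96, 55, 27, 31, 28, 31, 77, 119, 122, 94, 73, 57, 46, 34, 43, 62, 63, 58, 48, 40, 76, 115, 119, 117]
t11 dy 0.0 score 1.0
  profile x -68..-16: [125, 117, 90, 56, 34, 30, 32, 13, 66, 130, 118, 92, 65, 55, 39, 31, 40, 55, 61, 55, 45, 48, 75, 110, 123, 122]
```

```bash
python3 - <<'E' | tail -3
from g import *
print(standing([112,81,50,20]),arm.get_clock())
print(arm.finish_job())
E
```

```text
[0.95, 0.98, 0.99, 0.91] 169.725
the job is handed in; nothing more can be done
None
```

I handed the job in at 169.7 s: by my camera checks all four legs stand in the clamp, the jaw is latched at the four-leg notch and the packing block is in the tray; no verdict came back, and three standing legs that I knocked over partway were picked up and stood again.

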